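# Clamp a steel tube in the bench hold-down clamp

## Robot

A 7-joint arm with a two-finger parallel gripper is mounted at the origin on the work surface. World frame = base frame: x ahead of the robot, y to its left, z up, the work surface at z = 0. Lengths are in m, angles in degrees, forces in N, time in s.
With the tool pointing down it reaches from about 0.425 to 0.95 m from the base axis. Payload 16.7 kg.
Tool frame: the origin (TCP) lies at the very end of the fingers, on their centre line; the grasp point (between the pads) lies 19 mm behind it; z points along the fingers, y is the line along which they close (so a half turn about z gives the same grasp; the last joint's range is limited). The gripper opens to 94 mm and grips with 3 to 60 N. Pads are 16 mm wide; open, the fingers measure 119 mm over their backs; the gripper's body (75 mm by 177 mm) begins 78 mm behind the grasp point.
Start: joints at [-77.435, 24.414, 4.234, 92.017, -1.954, 63.644, -3.845], TCP at [0.243, 0.63, 0.205] pointing down, gripper open.
Joint ranges: [-163.25, 163.25], [-28.42, 122.38], [-70.27, 78.77], [12.13, 141.07], [-58.53, 238.53], [9.26, 117.41], [-156.51, 156.51]. Speed limits (degrees/s): [108.29, 108.29, 136.94, 136.94, 172.46, 172.46, 172.46].

## Interface

Orientations are given as a 3x3 rotation matrix whose columns are the frame's x, y, z axes.
In Python, from workcell import arm gives the robot as it stands.
- The arm moves only by the tool arm_command, never from a script. Its arguments are lists of equal length, an entry for each row: "offset": the shift along the tool's x, y, z each as a share of 0.5 m, from -1 to 1, a list of three; "yaw": the turn about the tool's z as a share of 4 degrees, from -1 to 1. A call has 1 to 8 rows; each row shifts and turns the commanded pose from where the row before left it, along the tool's axes as they then stand; what a row does not reach is not made up. A row lasts 1/12 s, in which the tool goes at most 41.7 mm and 7.16 degrees, less where a joint would pass 70% of its speed; a pose out of reach is approached as far as the arm can. A call with a number of a shift or a turn outside -1 to 1 is refused whole. A call with a gripper value outside its range is refused whole. "hand" is the closure, from -1 (fully open) to 1 (shut), set as the call begins (left out, the last holds). The fingers move at their own pace and stop on an object; "squeeze" is the grip in N (left out, the last holds). Time passes only in rows, so rows that do not move let the fingers close. It gives the time, the measured TCP pose, the force, the opening and the grip force at its end, in the units of the state.
- arm.sense(): the state, without advancing time (a new reading comes with each control period).
- arm.snapshot(name): name is "scene" or "top"; returns (picture, depth): 480x640x3 uint8, blue, green, red; 480x640 float32, m along the optical axis (not along the pixel's ray), 0 where there is no reading.
- arm.camera_model(name): a dict with "mtx" (3x3 intrinsics, pixels), "k1" (the pictures are not rectified: a ray, as slopes to the right and down, at radius r is drawn at 1 + k1 r^2 times it, then the intrinsics apply), "R" (3x3) and "t" (3): a world point X has camera coordinates R X + t. Camera axes: x right, y down, z forward; pixel columns grow to the right and rows downward; lengths in m; the calibration is good to about 2 mm. A picture is of the moment at which its call begins. camera_model takes no time and is no camera call.
- arm.close_job(): hands the job in; it is judged then, once.
Trained networks look in the newest picture that a camera, given by its name, has taken for a name from the list of things; names that differ only in an ending like _2 or _b are one class to them, and where a whole thing is asked for, a point or a joint stands for the part that bears it (a point fixed in the world has none). Each returns a list of dicts, best first, with "conf" (0 to 1); they miss things now and then, are a little off and sometimes report something else, mostly with a low value. They report only what shows in the picture. A call takes as long as a camera call. They do not tell look-alikes from the thing itself.
- arm.search_frame(camera, label): "centre" ([x, y, z] in m, in the coordinates of the camera as it stood for that picture, good to about 4 mm: the middle of the surface that is visible of it).
- arm.outline_of(camera, label): "region" (480x640 bool, what is visible of it).
The state is a dict: "t": time; "q": joint angles; "qvel": joint speeds; "effort": joint torques, N m; "tcp_pos": TCP position; "tool_rot": TCP orientation; "wrist_force": force on the tool from outside, world axes, zero at the start; "moment": the same for the moment, N m; "finger_gap": finger opening in m; "gripper_force": force on a finger pad.
Only numpy, scipy, OpenCV 4.12 (cv2) and the standard library are available. Lean on these libraries where they do the work, as an engineer would, in place of code of your own. Each camera call takes 0.05 s, during which the arm holds its last target. There are 200 camera calls.

## Task

Lay the primer-coloured steel tube on the bed of the red hold-down clamp, flat on its broad side, with one end butted against the end stop and its side against the fence, and let go of it. Then wind the crank clockwise by its black knob until the pad meets the tube, and snug it up by feel: properly tight, but not so hard that the thin-walled tube is crushed. Let go of the knob, and leave the tools and other things on the bench alone.

Things in the scene. Friction and masses are not known exactly. Their poses are not given: they have to be found in the camera images.
- clamp: Red C-shaped hold-down clamp fixed to the bench. Origin at bench level on the vertical screw axis; x along the bed away from the robot, y to the column side, z up. Dark steel bed, top 20 mm above the bench, x -65..+55, y -50..+60 mm; from it a 30 mm wide rail of the same height runs on to x -160 mm. Red column at x -25..+25, y +70..+100 mm. Throat open on the -y side and at both x ends.
- corner (a point): Fixed point of the clamp where the planes of end stop, fence and bed meet (clamp frame x +40, y +20, z +20 mm); same axes as the clamp.
- stop_face (a point): Middle of the end stop's face, a steel strip across the bed: face at clamp x +40 mm looking to -x, y -30..+30 mm, its top 14 mm above the bed. The tube's end butts here.
- fence_face (a point): Middle of the fence's face, a steel strip along the bed on the column side: face at clamp y +20 mm looking to -y, x -57..+27 mm, its top 12 mm above the bed. The tube's side lies here.
- boss_top (a point): Top of the round red boss (radius 24 mm) on the screw axis at the end of the 44 mm wide red overarm, 160 mm above the bench. Underside of the boss 105 mm above the bench, of the overarm 120 mm. The overarm runs from the column to clamp y -25 mm.
- spindle: Steel screw spindle, 16 mm thick, under the boss, with the round black pressure pad (32 mm across) on its foot. It only moves up and down. Origin at its lower end; the pad's face lies 7.5 to 12.5 mm below that, set differently each time, and 9 to 20 mm above a tube on the bed at the start. One clockwise crank turn (seen from above) lowers it 16 mm. On the tube the pad gives only about 1 mm for 125 N.
- crank_axis (a point): Fixed point on the crank's vertical axis, 208 mm above the bench (height to grip the knob). The crank stays at one height as it turns, starts within 95 degrees of the clamp's +x, and needs 0.55 to 1.25 turns clockwise until the pad touches. Its stiff thread locks itself: the crank stays where it is let go.
- crank_root (a point): Fixed point on the crank's axis at hub level. Feel, as force along the knob's path: the free crank resists with about 8 N while moving (0.5 Nm), often less, 1 to 6 N, with the hand held still. Once the pad bears on the tube this climbs by about 1.2 N per 0.1 rad of turn. 2.5 N above free running is just tight (60 N under the pad), 3 to 8 N above is properly tight, over 11 N above crushes the tube (300 N).
- knob_mid (a point): Point on the axis of the black upright crank knob, 208 mm above the bench: a cylinder 20 mm across, 179 to 225 mm above the bench, 65 mm from the crank axis. It spins freely on its pin: grip it from above, keep the hand's heading and lead it round in a circle. The crank arm, 18 mm wide and 10 mm thick, lies right under it (top 177 mm above the bench).
- tube: Rectangular thin-walled steel tube, salmon primer, 220 mm long (x), 40 wide (y), 25 tall (z), 0.25 to 0.5 kg, lying loose on its broad side left or right of the clamp. Origin at the centre of its underside; either end may go to the stop. Laid in, it reaches from clamp x +40 to -180 mm; held 50 mm from its middle on the robot's side, the hand is clear of overarm and crank.
- hammer: Hammer, 260 mm long, lying on the bench on the other side of the clamp from the tube. Bystander.
- spanner: Steel spanner, 180 mm, behind the clamp. Bystander.
- screwdriver: Screwdriver with orange handle, 200 mm. Bystander.
- spray_can: Blue spray can, 65 mm across and 190 mm tall. Bystander.
- bolt_jar: Amber glass jar, 70 mm across, 85 mm tall. Bystander.
- tape_roll: Yellow roll of tape, 100 mm across, 45 mm tall. Bystander.
- angle_offcut: Grey angle-iron offcut, 160 mm long, 40 mm tall. Bystander.
There are look-alikes about, which are no part of the job. Of the things that look like the tube, take the one that is farthest to the robot's left at the start.

How it is judged (in metres and radians):
On the way, in this order (a step that is already met when the one before it is completed fails the run):
1. the tube lies flat on the bed against end stop and fence, let go, the pad not yet on it (z of tube in the frame of corner between -0.004 and 0.004 m and x of tube in the frame of corner between -0.115 and -0.105 m and y of tube in the frame of corner between -0.025 and -0.015 m and angle between the x axis of tube and the x axis of clamp, either way round below 0.05 rad and angle between tube's own z axis and vertical below 0.05 rad and contact force between the fingers and tube below 0.3 N and contact force between spindle and tube below 0.5 N), for 0.2 s.
2. the pad has met the tube in that place (z of tube in the frame of corner between -0.004 and 0.004 m and x of tube in the frame of corner between -0.115 and -0.105 m and y of tube in the frame of corner between -0.025 and -0.015 m and angle between the x axis of tube and the x axis of clamp, either way round below 0.05 rad and angle between tube's own z axis and vertical below 0.05 rad and contact force between spindle and tube above 5 N), for 0.1 s.
At the end, for the whole second after the job is handed in: the tube lies flat on the bed, one end within 5 mm of the end stop and its side within 5 mm of the fence, square to the clamp within 3 degrees, at rest, with the pad pressing on it with 60 to 300 N and the robot clear of everything (z of tube in the frame of corner between -0.004 and 0.004 m and x of tube in the frame of corner between -0.115 and -0.105 m and y of tube in the frame of corner between -0.025 and -0.015 m and angle between the x axis of tube and the x axis of clamp, either way round below 0.05 rad and angle between tube's own z axis and vertical below 0.05 rad and contact force between spindle and tube between 60 and 300 N and linear speed of tube below 0.01 m/s and contact force between the fingers and anything else below 0.3 N); the robot touches nothing.
It fails at once if the tube is crushed (more than 300 N under the pad) (contact force between spindle and tube above 300 N).
It fails at once if a tool or other bystander on the bench is moved more than 30 mm (distance of any of hammer, spanner, screwdriver, spray_can, bolt_jar, tape_roll, angle_offcut from where it was at the start of the episode above 0.03 m).
It also fails if it takes over 72 s, if anything falls off the work surface, if the arm or the gripper's body presses on something with over 40 N, if the wrist force passes 120 N, or if a joint passes its speed limit or range.

## Working session

There is one attempt and no reset: what is moved stays moved. The work goes in short steps, Python scripts to look and compute and a tool call to move; the robot and the scene stay as the last step left them, time stands still between calls to the robot, and variables do not carry over. Pictures are saved under pics/ and viewed, at most 10 in all, crops included, and the job is handed in when it is done.

Besides the shell and the picture viewer there is one more tool, called after ">>>" as name(argument=value, ...), one argument or row to a line, values as JSON. arm_command: Moves the arm, as the interface text tells. Shift numbers are shares of 0.5 m and turn numbers shares of 4 degrees, none past 1 either way. Its arguments: {"type":"object","properties":{"offset":{"type":"array","items":{"type":"array","items":{"type":"number"}}},"yaw":{"type":"array","items":{"type":"number"}},"hand":{"type":"number"},"squeeze":{"type":"number"}},"required":["offset","yaw"]}

```bash
mkdir -p pics
cat > h.py <<'E'
import numpy as np, cv2
from workcell import arm
def towld(cam,c):
    m=arm.camera_model(cam); return np.array(m["R"]).T@(np.array(c)-np.array(m["t"]))
def cloud(cam,depth):
    m=arm.camera_model(cam); K=np.array(m["mtx"])
    v,u=np.mgrid[0:480,0:640]; x=(u-K[0,2])/K[0,0]; y=(v-K[1,2])/K[1,1]
    xu,yu=x.copy(),y.copy()
    for _ in range(8):
        f=1+m["k1"]*(xu**2+yu**2); xu,yu=x/f,y/f
    P=np.stack([xu*depth,yu*depth,depth],-1)
    return (P-np.array(m["t"]))@np.array(m["R"])
E
python3 - <<'E'
from h import *
s=arm.sense();print(s['t'],s['tcp_pos'],np.round(s['tool_rot'],3).tolist(),s['finger_gap'])
for c in("scene","top"):
    p,d=arm.snapshot(c); cv2.imwrite(f"pics/{c}0.png",p); np.save(f"{c}0.npy",d)
    for l in("tube","clamp","crank_axis","knob_mid","stop_face","fence_face","boss_top","corner","hammer"):
        for r in arm.search_frame(c,l)[:4]:
            print(c,l,round(r["conf"],2),np.round(towld(c,r["centre"]),3))
E
```

```text
0.0 [0.24322871 0.62917469 0.20476466] [[-0.933, 0.361, -0.0], [0.361, 0.933, -0.001], [-0.0, -0.001, -1.0]] 0.09399201951575764
scene tube 0.95 [ 0.548 -0.291  0.027]
scene tube 0.72 [ 0.27  -0.377  0.023]
scene tube 0.68 [0.602 0.008 0.057]
scene clamp 0.78 [0.602 0.012 0.055]
scene crank_axis 0.54 [0.579 0.484 0.034]
scene knob_mid 0.67 [ 0.562 -0.483  0.063]
scene knob_mid 0.53 [ 0.61  -0.068  0.21 ]
scene stop_face 0.86 [0.606 0.013 0.054]
scene fence_face 0.69 [0.601 0.007 0.053]
scene fence_face 0.66 [0.579 0.486 0.031]
scene fence_face 0.61 [0.578 0.328 0.022]
scene boss_top 0.96 [0.604 0.011 0.06 ]
scene corner 0.58 [0.604 0.011 0.055]
scene hammer 0.75 [0.576 0.33  0.023]
top tube 0.7 [ 0.527 -0.293  0.027]
top tube 0.55 [ 0.255 -0.38   0.023]
top clamp 0.63 [0.569 0.    0.017]
top clamp 0.28 [0.551 0.331 0.028]
top crank_axis 0.97 [0.569 0.003 0.024]
top knob_mid 0.59 [ 0.597 -0.07   0.223]
top knob_mid 0.58 [ 0.624 -0.366  0.178]
top stop_face 0.96 [0.567 0.004 0.021]
top fence_face 0.95 [0.569 0.006 0.019]
top fence_face 0.74 [0.761 0.068 0.004]
top boss_top 0.76 [0.569 0.005 0.02 ]
top corner 0.81 [0.569 0.004 0.017]
top corner 0.47 [ 0.752 -0.099  0.006]
top hammer 0.73 [0.545 0.33  0.027]
```

View pics/scene0.png

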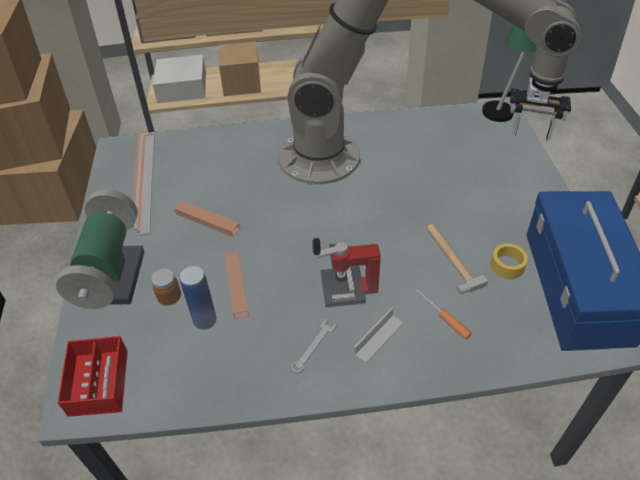

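View pics/top0.png

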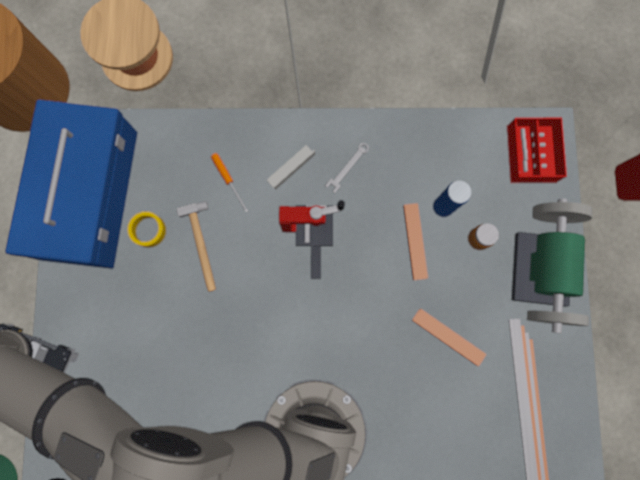

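The tube candidates are scene (236,285) / top (416,242) and scene (208,218) / top (449,337), plus the long strips at scene (145,180). The first has y of about -0.29, so it is farthest to the robot's left and is the one meant. The clamp is at scene (345,280) / top (316,230). The two cameras disagree by about 2 to 3 cm in x, so I'll check that with the depth data.

Run:
```python
from h import *
for c in("scene","top"):
    p=cv2.imread(f"pics/{c}0.png"); P=cloud(c,np.load(f"{c}0.npy")); hsv=cv2.cvtColor(p,cv2.COLOR_BGR2HSV)
    d=np.load(f"{c}0.npy")>0; X,Y,Z=P[...,0],P[...,1],P[...,2]
    b=d&(abs(X-.45)<.03)&(abs(Y+.1)<.2); print(c,"bench z",np.median(Z[b]),Z[b].std())
    m=arm.camera_model(c); print("cam pos",-np.array(m["R"]).T@np.array(m["t"]),"k1",m["k1"])
    reg=d&(X>.4)&(X<.7)&(Y>-.36)&(Y<-.22)&(hsv[...,0]<14)&(hsv[...,1]>70)&(Z>.018)&(Z<.033)
    r=cv2.minAreaRect((P[reg][:,:2]*1000).astype(np.float32)); print("tube",reg.sum(),r,np.median(Z[reg]))
    rd=d&(abs(X-.6)<.1)&(abs(Y)<.15)&((hsv[...,0]<8)|(hsv[...,0]>172))&(hsv[...,1]>150)&(hsv[...,2]>80)&(abs(Z-.16)<.012)
    r=cv2.minAreaRect((P[rd][:,:2]*1000).astype(np.float32)); print("arm top",rd.sum(),r,np.median(Z[rd]))
    bed=d&(abs(X-.57)<.16)&(abs(Y)<.12)&(abs(Z-.02)<.006)&(hsv[...,2]<100)&(hsv[...,1]<90)
    r=cv2.minAreaRect((P[bed][:,:2]*1000).astype(np.float32)); print("bed",bed.sum(),r,P[bed].min(0),P[bed].max(0))
    k=d&(Z>.18)&(Z<.24)&(abs(X-.6)<.12)&(abs(Y)<.15)&(hsv[...,2]<70)
    print("knob",k.sum(),P[k].min(0),P[k].max(0),np.median(P[k],0))
    p2=p[190:320,230:420] if c=="scene" else p[180:300,250:440]
    cv2.imwrite(f"pics/{c}_crop.png",cv2.resize(p2,None,fx=4,fy=4,interpolation=cv2.INTER_CUBIC))
```

```text
scene bench z -0.0013337674985976964 0.007375181992252743
cam pos [ 1.61570247 -0.15304437  1.30795742] k1 -0.16453914360849484
tube 788 ((534.733154296875, -294.5097351074219), (224.59161376953125, 37.55548095703125), 5.394482612609863) 0.02434139278321147
arm top 407 ((590.7794799804688, 29.578235626220703), (122.46076965332031, 47.667640686035156), 88.96116638183594) 0.1541141358437866
bed 883 ((588.9437866210938, -1.1819305419921875), (316.2121276855469, 140.94180297851562), 18.862648010253906) [ 0.42675765 -0.05753458  0.01401178] [0.72677922 0.11090384 0.02594399]
knob 107 [ 0.59026454 -0.07941249  0.18105841] [ 0.61467077 -0.06271699  0.22685676] [ 0.60778048 -0.07163607  0.21279641]
top bench z 0.0003460272146730432 0.007941015794889445
cam pos [ 0.30061909 -0.00639239  1.56588963] k1 -0.004760141555531353
tube 1023 ((533.3716430664062, -294.89788818359375), (220.26036071777344, 42.449317932128906), 5.674659729003906) 0.0245840454703322
arm top 543 ((585.197265625, 28.544830322265625), (117.688720703125, 44.39982986450195), 89.21391296386719) 0.15538968469298023
bed 971 ((537.8991088867188, 16.48383331298828), (143.94143676757812, 196.02305603027344), 69.0113525390625) [ 0.42745681 -0.05589654  0.01404752] [0.64204992 0.0836134  0.02597826]
knob 46 [ 0.58900721 -0.07743724  0.20197204] [ 0.60725112 -0.06447654  0.23156401] [ 0.59600765 -0.07144199  0.22442425]
```

View pics/scene_crop.png

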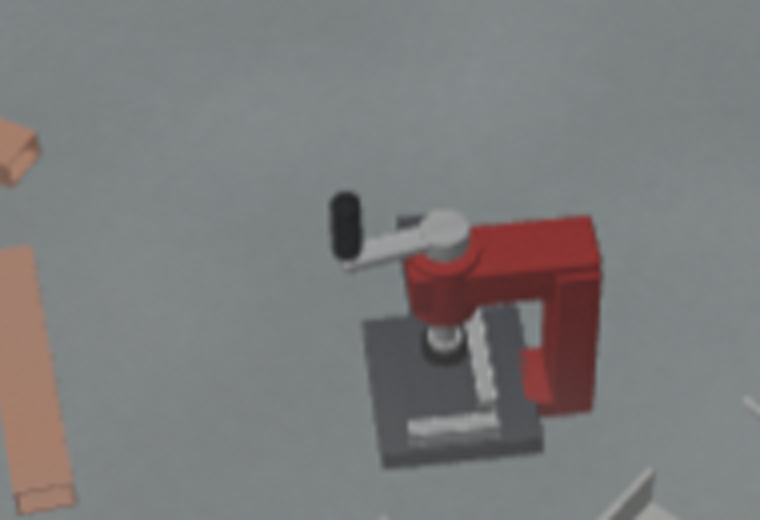

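View pics/top_crop.png

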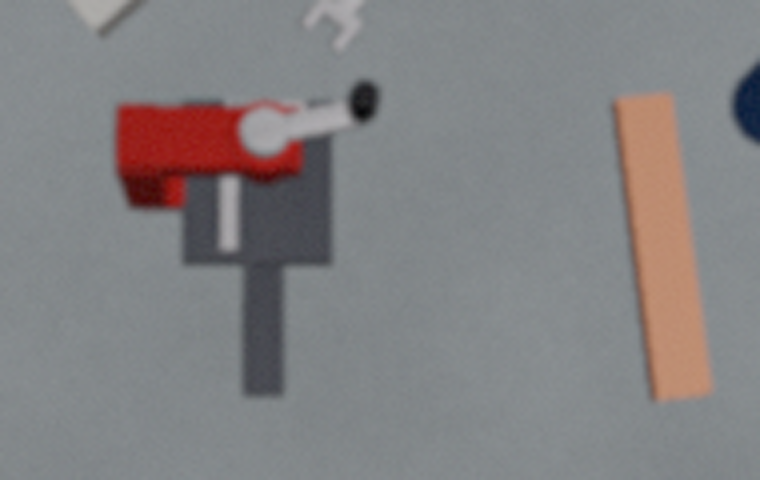

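Depth from both cameras agrees: the tube is at (0.534, -0.295), yaw about 5.5°, and the clamp origin is near (0.587, -0.008). The scene crop shows the end stop at (455,425) and the fence at (483,355). The knob is at (345,225), on the -y side. Next I turn and rise.

>>> arm_command(
  offset=[
    [0,0,-0.025],
    [0,0,-0.025],
    [0,0,-0.025],
    [0,0,-0.025],
    [0,0,-0.025],
    [0,0,-0.025],
    [0,0,-0.025],
    [0,0,-0.025],
  ],
  yaw=[-0.83,-0.83,-0.83,-0.83,-0.83,-0.83,-0.83,-0.83],
  hand=-1,
)

```text
t: 1.67
tcp_pos: [0.2434, 0.6295, 0.3061]
tool_rot: [[-0.995, -0.097, 0.0], [-0.097, 0.995, 0.0], [-0.0, 0.0, -1.0]]
wrist_force: [-0.7, -0.4, 0.3]
finger_gap: 0.0941
gripper_force: 0.0
```

```bash
cat >> h.py <<'E'
def to(*tgt,yaw=None):
    "print total tool-frame shares to each world waypoint; yaw = wanted world heading of tool y"
    s=arm.sense(); R=np.array(s['tool_rot']); p=np.array(s['tcp_pos'])
    hd=np.degrees(np.arctan2(R[1,1],R[0,1])); print('t',round(s['t'],2),'tcp',p.round(4),'head',hd.round(2),'F',np.round(s['wrist_force'],1),'gap',round(s['finger_gap'],4),'q',np.round(s['q'],0))
    if yaw is not None: print('turn share',-(yaw-hd)/4)
    for t in tgt:
        d=R.T@(np.array(t)-p); print(t,'share',(d/.5).round(4),'rows',np.ceil(np.linalg.norm(d)/.04)); p=np.array(t)
E
python3 - <<'E'
from h import *
to((.40,.25,.31),(.47,0,.31),(.5,-.298,.25),yaw=95.5)
p=cv2.imread("pics/top0.png"); d=np.load("top0.npy"); P=cloud("top",d); hsv=cv2.cvtColor(p,cv2.COLOR_BGR2HSV)
X,Y,Z=[P[...,i] for i in range(3)]
dark=(d>0)&(hsv[...,2]<105)&(abs(Z-.02)<.009)&(abs(Y)<.1)&(X>.42)&(X<.66)
for n,lo,hi in(("rail",.435,.51),("bed",.53,.57)):
    for x0 in np.arange(lo,hi,.01):
        m=dark&(abs(X-x0)<.005)
        print(n,round(x0,3),Y[m].min().round(4),Y[m].max().round(4))
st=(d>0)&(hsv[...,2]>150)&(abs(Z-.032)<.006)&(abs(Y)<.1)&(X>.5)&(X<.66)
print("strips",P[st].min(0),P[st].max(0))
sc=cv2.imread("pics/scene0.png"); d=np.load("scene0.npy"); P=cloud("scene",d); h=cv2.cvtColor(sc,cv2.COLOR_BGR2HSV)
st=(d>0)&(h[...,2]>140)&(h[...,1]<60)&(abs(P[...,2]-.033)<.006)&(abs(P[...,1])<.06)&(abs(P[...,0]-.59)<.08)
Q=P[st]; print("sc strips",Q.min(0),Q.max(0)); 
f=Q[Q[:,0]<.61]; print("fence line",np.polyfit(f[:,0],f[:,1],1),f[:,1].min(),f[:,1].max())
E
```

```text
t 1.67 tcp [0.2434 0.6295 0.3061] head 95.59 F [-0.7 -0.4  0.3] gap 0.0941 q [-74.  21.  -0.  85.   0.  75.  21.]
turn share 0.022346492874198987
(0.4, 0.25, 0.31) share [-0.2378 -0.786  -0.0077] rows 11.0
(0.47, 0, 0.31) share [-0.0906 -0.5113  0.    ] rows 7.0
(0.5, -0.298, 0.25) share [-0.0017 -0.599   0.12  ] rows 8.0
rail 0.435 -0.0196 0.0062
rail 0.445 -0.0197 0.0062
rail 0.455 -0.0197 0.0062
rail 0.465 -0.0198 0.0061
rail 0.475 -0.0199 0.0061
rail 0.485 -0.0199 0.006
rail 0.495 -0.02 0.006
rail 0.505 -0.0201 0.0059
bed 0.53 -0.0551 0.0492
bed 0.54 -0.0549 0.0492
bed 0.55 -0.0552 0.0492
bed 0.56 -0.0554 0.0892
strips [ 0.53371951 -0.03234981  0.02636912] [0.63888545 0.02008428 0.03796824]
sc strips [ 0.53624653 -0.03636183  0.02715763] [0.63876307 0.02441748 0.03730464]
fence line [-0.0108621   0.02534444] 0.01305453990825163 0.024417481953161672
```

>>> arm_command(
  offset=[
    [-0.024,-0.0785,0],
    [-0.024,-0.0785,0],
    [-0.024,-0.0785,0],
    [-0.024,-0.0785,0],
    [-0.024,-0.0785,0],
    [-0.024,-0.0785,0],
    [-0.024,-0.0785,0],
    [-0.024,-0.0785,0],
  ],
  yaw=[0,0,0,0,0,0,0,0],
)

```text
t: 2.33
tcp_pos: [0.369, 0.3241, 0.3057]
tool_rot: [[-0.996, -0.095, 0.0], [-0.095, 0.996, 0.001], [-0.0, 0.001, -1.0]]
wrist_force: [1.4, 0.4, 0.8]
finger_gap: 0.0942
gripper_force: 0.0
```

>>> arm_command(
  offset=[
    [-0.024,-0.0785,0],
    [-0.024,-0.0785,0],
    [-0.015,-0.08,0],
    [-0.015,-0.08,0],
    [-0.015,-0.08,0],
    [-0.015,-0.08,0],
    [-0.015,-0.08,0],
    [-0.015,-0.08,0],
  ],
  yaw=[0,0,0,0,0,0,0,0],
)

```text
t: 3.0
tcp_pos: [0.4675, 0.0134, 0.3059]
tool_rot: [[-0.996, -0.095, 0.001], [-0.095, 0.996, 0.001], [-0.001, 0.001, -1.0]]
wrist_force: [1.5, 1.0, -0.4]
finger_gap: 0.0943
gripper_force: 0.0
```

```bash
python3 -c "
from h import *
to((.501,-.298,.25),yaw=95.5)"
```

```text
t 3.0 tcp [0.4675 0.0134 0.3059] head 95.43 F [ 1.5  1.  -0.4] gap 0.0943 q [-38.  -2.  28. 111.   1.  70.  85.]
turn share -0.018115652625862566
(0.501, -0.298, 0.25) share [-0.0077 -0.6265  0.1114] rows 8.0
```

>>> arm_command(
  offset=[
    [-0.001,-0.0783,0.014],
    [-0.001,-0.0783,0.014],
    [-0.001,-0.0783,0.014],
    [-0.001,-0.0783,0.014],
    [-0.001,-0.0783,0.014],
    [-0.001,-0.0783,0.014],
    [-0.001,-0.0783,0.014],
    [-0.001,-0.0783,0.014],
  ],
  yaw=[0,0,0,0,0,0,0,0],
)

```text
t: 3.67
tcp_pos: [0.5011, -0.2977, 0.2493]
tool_rot: [[-0.995, -0.095, 0.001], [-0.095, 0.995, -0.0], [-0.001, -0.0, -1.0]]
wrist_force: [0.3, 1.1, 0.3]
finger_gap: 0.0944
gripper_force: 0.0
```

Run:
```python
from h import *
p,d=arm.snapshot("scene"); cv2.imwrite("pics/pre.png",cv2.resize(p[180:340,150:350],None,fx=4,fy=3.75))
# aim: 35 mm towards robot from tube middle
a=np.radians(5.5); g=np.array([.534,-.2947])-.035*np.array([np.cos(a),np.sin(a)]); print(g)
to((*g,.12),(*g,.004),yaw=95.5)
```

```text
[ 0.49916113 -0.2980546 ]
t 3.72 tcp [ 0.4995 -0.3048  0.2481] head 95.14 F [-6.2 -1.7 -3. ] gap 0.094 q [-11.  17.  44. 103. -13.  65. 133.]
turn share -0.09070048236858597
(np.float64(0.49916113305714876), np.float64(-0.2980546013382079), 0.12) share [-0.0008  0.0144  0.2562] rows 4.0
(np.float64(0.49916113305714876), np.float64(-0.2980546013382079), 0.004) share [-0.0003  0.0008  0.232 ] rows 3.0
```

View pics/pre.png

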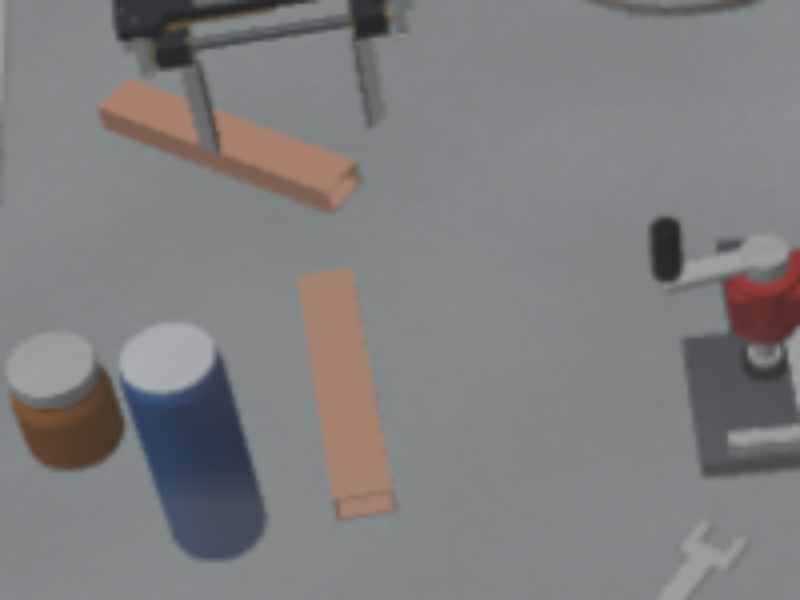

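The crop shows the chosen tube at (345,390), the look-alike at (235,145) and the spray can at (200,440). The hand is still above the robot's side of the tube. I descend onto the chosen tube.

>>> arm_command(
  offset=[
    [0.002,0,0.075],
    [0,0,0.075],
    [0,0,0.075],
    [0,0,0.075],
    [0,0,0.075],
    [0,0,0.07],
    [0,0,0.04],
    [0,0,0],
  ],
  yaw=[0,0,0,0,0,0,0,0],
)

```text
t: 4.38
tcp_pos: [0.4978, -0.2948, 0.0032]
tool_rot: [[-0.995, -0.095, -0.006], [-0.095, 0.996, 0.002], [0.005, 0.002, -1.0]]
wrist_force: [-1.4, -0.3, 0.7]
finger_gap: 0.094
gripper_force: 0.0
```

>>> arm_command(
  offset=[
    [0,0,0],
    [0,0,0],
    [0,0,0],
    [0,0,0],
    [0,0,0],
    [0,0,0],
    [0,0,0],
    [0,0,0],
  ],
  yaw=[0,0,0,0,0,0,0,0],
  hand=1,
  squeeze=55,
)

```text
t: 5.05
tcp_pos: [0.5002, -0.2963, 0.0073]
tool_rot: [[-0.996, -0.095, 0.001], [-0.095, 0.996, -0.001], [-0.0, -0.001, -1.0]]
wrist_force: [0.6, -3.2, 0.8]
finger_gap: 0.0442
gripper_force: 1.4
```

>>> arm_command(
  offset=[
    [0,0,0],
    [0,0,0],
    [0,0,0],
    [0,0,0],
    [0,0,0],
    [0,0,-0.02],
    [0,0,-0.04],
    [0,0,-0.04],
  ],
  yaw=[0,0,0,0,0,0,0,0],
)

```text
t: 5.72
tcp_pos: [0.4989, -0.2954, 0.0571]
tool_rot: [[-0.996, -0.094, -0.003], [-0.094, 0.996, 0.001], [0.003, 0.001, -1.0]]
wrist_force: [0.7, -0.8, -4.0]
finger_gap: 0.0394
gripper_force: 55.0
```

>>> arm_command(
  offset=[
    [0,0,-0.04],
    [0,0,0],
    [0,0,0],
    [0,0,0],
  ],
  yaw=[0,0,0,0],
)

```text
t: 6.05
tcp_pos: [0.4996, -0.2952, 0.0762]
tool_rot: [[-0.995, -0.095, -0.001], [-0.095, 0.995, 0.001], [0.001, 0.001, -1.0]]
wrist_force: [-0.9, 0.1, -5.2]
finger_gap: 0.0399
gripper_force: 55.0
```

```bash
cat > tub.py <<'E'
from h import *
def tube(cam,name=None,crop=None,ymin=-.4,ymax=-.15,xmin=.36,z0=0,z1=.2):
    p,d=arm.snapshot(cam); P=cloud(cam,d); h=cv2.cvtColor(p,cv2.COLOR_BGR2HSV)
    m=(d>0)&(h[...,0]<14)&(h[...,0]>3)&(h[...,1]>70)&(h[...,1]<170)&(P[...,0]>xmin)&(P[...,0]<.75)&(P[...,1]>ymin)&(P[...,1]<ymax)&(P[...,2]>z0)&(P[...,2]<z1)
    n,l,s,_=cv2.connectedComponentsWithStats(m.astype(np.uint8))
    Q=P[m]
    r=cv2.minAreaRect((Q[:,:2]*1000).astype(np.float32)); print(cam,len(Q),r,'xmin/max',Q[:,0].min(),Q[:,0].max())
    zt=np.median(Q[:,2]); T=Q[abs(Q[:,2]-zt)<.012]; c=np.linalg.lstsq(np.c_[T[:,:2]-T[:,:2].mean(0),np.ones(len(T))],T[:,2],rcond=None)[0]; print('top z',c[2],'slope x,y deg',np.degrees(c[:2]))
    if name: 
        a,b,e,f=crop; cv2.imwrite(f"pics/{name}.png",cv2.resize(p[a:b,e:f],None,fx=4,fy=4))
E
python3 - <<'E'
from tub import *
to((.45,-.25,.08))
tube("scene",z0=.05);tube("top",z0=.05)
E
```

```text
t 6.05 tcp [ 0.4996 -0.2952  0.0762] head 95.46 F [-0.9  0.1 -5.2] gap 0.0399 q [ -4.  29.  37. 112. -24.  47. 141.]
(0.45, -0.25, 0.08) share [ 0.0901  0.0995 -0.0075] rows 2.0
scene 898 ((533.4126586914062, -290.08660888671875), (222.28790283203125, 39.154850006103516), 5.161055088043213) xmin/max 0.42278406456891177 0.6450370308168969
top z 0.0925733817668673 slope x,y deg [0.25349623 0.56592602]
top 382 ((597.2063598632812, -285.03704833984375), (90.51229095458984, 41.053836822509766), 5.251831531524658) xmin/max 0.5505491408959049 0.6425957786108595
top z 0.09275979681940619 slope x,y deg [-0.32525796 -0.41630496]
```

>>> arm_command(
  offset=[
    [0,0,0],
    [0,0,0],
    [0,0,0],
  ],
  yaw=[0.75,0.77,0],
)

```text
t: 6.4
tcp_pos: [0.4994, -0.2958, 0.076]
tool_rot: [[-1.0, 0.014, -0.002], [0.014, 1.0, 0.0], [0.002, 0.0, -1.0]]
wrist_force: [-0.5, -0.0, -4.5]
finger_gap: 0.0397
gripper_force: 55.0
```

```bash
python3 -c "
from h import *
to((.475,-.11,.032),(.475,-.012,.032),yaw=89.4)"
```

```text
t 6.4 tcp [ 0.4994 -0.2958  0.076 ] head 89.18 F [-0.5 -0.  -4.5] gap 0.0397 q [ -6.  29.  39. 112. -25.  47. 136.]
turn share -0.05475012090978382
(0.475, -0.11, 0.032) share [0.054  0.3708 0.0881] rows 5.0
(0.475, -0.012, 0.032) share [2.80e-03 1.96e-01 1.00e-04] rows 3.0
```

>>> arm_command(
  offset=[
    [0.009,0.06,0],
    [0.009,0.062,0.01],
    [0.009,0.062,0.018],
    [0.009,0.062,0.02],
    [0.009,0.062,0.02],
    [0.009,0.062,0.02],
    [0,0,0],
    [0,0,0],
  ],
  yaw=[-0.05,0,0,0,0,0,0,0],
)

```text
t: 7.07
tcp_pos: [0.4739, -0.1091, 0.0321]
tool_rot: [[-1.0, 0.003, -0.002], [0.003, 1.0, 0.0], [0.002, 0.0, -1.0]]
wrist_force: [0.1, -1.0, -4.7]
finger_gap: 0.039
gripper_force: 55.0
```

Run:
```python
from tub import *
to((.475,-.012,.032),yaw=89.4)
tube("scene","near",(220,320,230,400),ymin=-.2,ymax=-.05,z0=.02,z1=.1)
tube("top",ymin=-.2,ymax=-.05,z0=.02,z1=.1)
```

```text
t 7.07 tcp [ 0.4739 -0.1091  0.0321] head 89.83 F [ 0.1 -1.  -4.7] gap 0.039 q [-25.  25.  37. 126. -26.  37. 121.]
turn share 0.10733125331245574
(0.475, -0.012, 0.032) share [-0.0017  0.1941  0.0003] rows 3.0
scene 831 ((508.5575256347656, -107.77951049804688), (223.71253967285156, 40.962398529052734), 0.46915215253829956) xmin/max 0.39669966154875463 0.6204167051597868
top z 0.048013436442947394 slope x,y deg [-0.28978439  0.9938851 ]
top 23 ((612.6504516601562, -97.65030670166016), (10.820403099060059, 19.450281143188477), 47.63210678100586) xmin/max 0.602120289353392 0.6175447501846303
top z 0.0500639755967604 slope x,y deg [-12.07712169   8.37619008]
```

View pics/near.png

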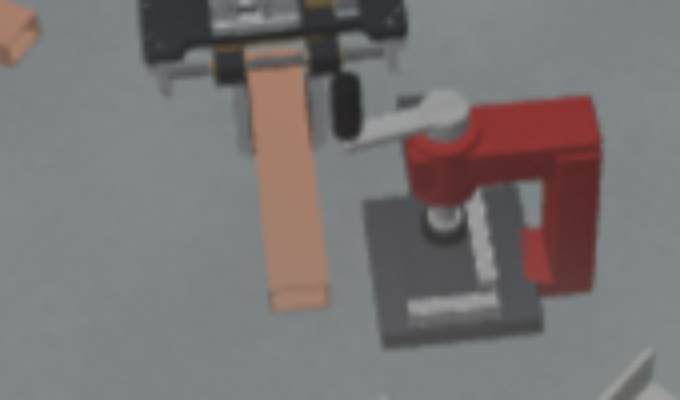

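The crop shows the tube (290,180) held level beside the clamp with its tip at (300,295), short of the stop at (455,305). The hand is clear of the knob and boss. Now I slide it in sideways.

>>> arm_command(
  offset=[
    [0,0.04,0],
    [0,0.05,0],
    [0,0.05,0],
    [0,0.035,0],
    [0,0.015,0],
    [0,0,0],
    [0,0,0],
    [0,0,0],
  ],
  yaw=[0.1,0,0,0,0,0,0,0],
)

```text
t: 7.83
tcp_pos: [0.476, -0.0174, 0.0331]
tool_rot: [[-1.0, 0.017, 0.0], [0.017, 1.0, -0.0], [-0.0, -0.0, -1.0]]
wrist_force: [-0.5, -0.1, -4.5]
finger_gap: 0.0397
gripper_force: 55.0
```

>>> arm_command(
  offset=[
    [-0.004,0,0],
    [-0.004,0,0],
    [-0.003,0,0],
    [-0.003,0,0],
    [0,0,0],
    [0,0,0],
  ],
  yaw=[0,0,0,0,0,0],
)

```text
t: 8.33
tcp_pos: [0.4829, -0.016, 0.0329]
tool_rot: [[-1.0, 0.015, -0.0], [0.015, 1.0, -0.0], [0.0, -0.0, -1.0]]
wrist_force: [-0.7, -0.6, -5.1]
finger_gap: 0.0397
gripper_force: 55.0
```

>>> arm_command(
  offset=[
    [-0.003,0,0],
    [-0.003,0,0],
    [0,0,0],
    [0,0,0],
  ],
  yaw=[0,0,0,0],
)

```text
t: 8.67
tcp_pos: [0.4839, -0.016, 0.0324]
tool_rot: [[-1.0, 0.015, -0.004], [0.015, 1.0, 0.0], [0.004, 0.0, -1.0]]
wrist_force: [-7.8, -0.4, -2.4]
finger_gap: 0.0395
gripper_force: 55.0
```

>>> arm_command(
  offset=[
    [0,0.004,0],
    [0,0.004,0],
    [0,0.004,0],
    [0,0.004,0],
    [0,0,0],
    [0,0,0],
  ],
  yaw=[0,0,0,0,0,0],
)

```text
t: 9.17
tcp_pos: [0.4841, -0.0083, 0.0324]
tool_rot: [[-1.0, 0.015, -0.003], [0.015, 1.0, -0.0], [0.003, -0.0, -1.0]]
wrist_force: [-6.8, -2.5, -3.4]
finger_gap: 0.0397
gripper_force: 55.0
```

>>> arm_command(
  offset=[
    [0,0.003,0],
    [0,0.003,0],
    [0,0,0],
    [0,0,0],
  ],
  yaw=[0,0,0,0],
)

```text
t: 9.5
tcp_pos: [0.484, -0.006, 0.0324]
tool_rot: [[-1.0, 0.016, -0.003], [0.016, 1.0, -0.001], [0.003, -0.001, -1.0]]
wrist_force: [-6.5, -5.9, -4.5]
finger_gap: 0.0396
gripper_force: 55.1
```

>>> arm_command(
  offset=[
    [0,0,0.002],
    [0,0,0.003],
    [0,0,0.003],
    [0,0,0],
    [0,0,0],
  ],
  yaw=[0,0,0,0,0],
)

```text
t: 9.92
tcp_pos: [0.4838, -0.006, 0.0284]
tool_rot: [[-1.0, 0.016, -0.004], [0.016, 1.0, -0.001], [0.004, -0.001, -1.0]]
wrist_force: [-9.5, -6.2, -2.0]
finger_gap: 0.0397
gripper_force: 55.0
```

>>> arm_command(
  offset=[
    [0,0,0.002],
    [0,0,0],
    [0,0,0],
  ],
  yaw=[0,0,0],
)

```text
t: 10.17
tcp_pos: [0.484, -0.006, 0.0278]
tool_rot: [[-1.0, 0.016, -0.003], [0.016, 1.0, -0.0], [0.003, -0.0, -1.0]]
wrist_force: [-12.8, -5.6, 8.5]
finger_gap: 0.0398
gripper_force: 55.0
```

>>> arm_command(
  offset=[
    [0,0,0],
    [0,0,0],
    [0,0,0],
    [0,0,0],
    [0,0,0],
    [0,0,0],
    [0,0,0],
    [0,0,0],
  ],
  yaw=[0,0,0,0,0,0,0,0],
  hand=-1,
)

```text
t: 10.83
tcp_pos: [0.4861, -0.0049, 0.028]
tool_rot: [[-1.0, 0.015, 0.0], [0.015, 1.0, -0.0], [-0.0, -0.0, -1.0]]
wrist_force: [0.7, -0.4, -1.0]
finger_gap: 0.0891
gripper_force: 0.0
```

Run:
```python
from tub import *
to((.46,-.1,.25))
tube("scene","laid",(220,320,230,400),ymin=-.05,ymax=.05,z0=.025,z1=.055)
```

```text
t 10.83 tcp [ 0.4861 -0.0049  0.028 ] head 89.15 F [ 0.7 -0.4 -1. ] gap 0.0891 q [-37.  26.  37. 126. -27.  36. 108.]
(0.46, -0.1, 0.25) share [ 0.0493 -0.1909 -0.444 ] rows 7.0
scene 340 ((517.0230712890625, -6.73248291015625), (40.19618606567383, 228.24029541015625), 88.34495544433594) xmin/max 0.402958021478399 0.6305585249756699
top z 0.04331126320423554 slope x,y deg [-0.03746418  0.14906257]
```

View pics/laid.png

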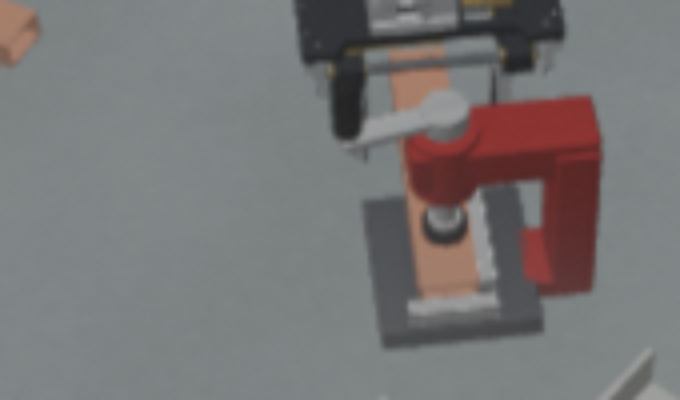

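The tube lies against the stop (455,308) and the fence (485,240). Its measured centre is (517, -6.7) mm, as planned, and the pad is clear of it. Next I rise and go above the knob.

>>> arm_command(
  offset=[
    [0,0,-0.02],
    [0,0,-0.06],
    [0,0,-0.078],
    [0,0,-0.078],
    [0,0,-0.078],
    [0,0,-0.078],
    [0,0,-0.078],
    [0,0,-0.074],
  ],
  yaw=[0,0,0,0,0,0,0,0],
)

```text
t: 11.55
tcp_pos: [0.4856, -0.006, 0.3026]
tool_rot: [[-1.0, 0.016, 0.001], [0.016, 1.0, 0.0], [-0.001, 0.0, -1.0]]
wrist_force: [0.9, 1.0, -0.9]
finger_gap: 0.0938
gripper_force: 0.0
```

Run:
```python
from tub import *
to((.599,-.0715,.30),(.599,-.0715,.189),yaw=89.4)
tube("top",ymin=-.05,ymax=.05,z0=.035,z1=.055)
```

```text
t 11.55 tcp [ 0.4856 -0.006   0.3026] head 89.06 F [ 0.9  1.  -0.9] gap 0.0938 q [-57.  -0.  51. 110.   0.  70.  83.]
turn share -0.08515528361702351
(0.599, -0.0715, 0.3) share [-0.229  -0.1274  0.0054] rows 4.0
(0.599, -0.0715, 0.189) share [ 1.00e-04 -1.00e-04  2.22e-01] rows 3.0Traceback (most recent call last):
  File "<stdin>", line 3, in <module>
  File "tub.py", line 7, in tube
    r=cv2.minAreaRect((Q[:,:2]*1000).astype(np.float32)); print(cam,len(Q),r,'xmin/max',Q[:,0].min(),Q[:,0].max())
                                                                                        ~~~~~~~~~~^^
    return umr_minimum(a, axis, None, out, keepdims, initial, where)
ValueError: zero-size array to reduction operation minimum which has no identity
```

>>> arm_command(
  offset=[
    [-0.057,-0.032,0],
    [-0.057,-0.032,0],
    [-0.057,-0.032,0],
    [-0.058,-0.032,0],
    [0,0,0.02],
    [0,0,0],
    [0,0,0],
  ],
  yaw=[-0.08,0,0,0,0,0,0],
  hand=0,
)

```text
t: 12.18
tcp_pos: [0.5989, -0.0705, 0.2898]
tool_rot: [[-1.0, 0.011, -0.002], [0.011, 1.0, -0.001], [0.002, -0.001, -1.0]]
wrist_force: [-0.5, 1.3, -0.5]
finger_gap: 0.0507
gripper_force: 0.0
```

Run:
```python
from tub import *
to((.599,-.0715,.29),(.599,-.0715,.189),yaw=89.4)
p,d=arm.snapshot("scene"); P=cloud("scene",d); h=cv2.cvtColor(p,cv2.COLOR_BGR2HSV)
k=(d>0)&(P[...,2]>.182)&(P[...,2]<.235)&(abs(P[...,0]-.6)<.05)&(abs(P[...,1]+.07)<.03)&(h[...,2]<70)
print(k.sum(),P[k].min(0),P[k].max(0),np.median(P[k],0))
cv2.imwrite("pics/knob.png",cv2.resize(p[170:310,260:400],None,fx=4,fy=4))
```

```text
t 12.18 tcp [ 0.5989 -0.0705  0.2898] head 89.39 F [-0.5  1.3 -0.5] gap 0.0507 q [-41.  20.  54.  98. -17.  71. 106.]
turn share -0.0018350855488264983
(0.599, -0.0715, 0.29) share [-0.0003 -0.0019 -0.0004] rows 1.0
(0.599, -0.0715, 0.189) share [-3.00e-04  1.00e-04  2.02e-01] rows 3.0
105 [ 0.58948789 -0.07947967  0.18241563] [ 0.61376804 -0.06273915  0.22903419] [ 0.6078362  -0.07153542  0.21182956]
```

View pics/knob.png

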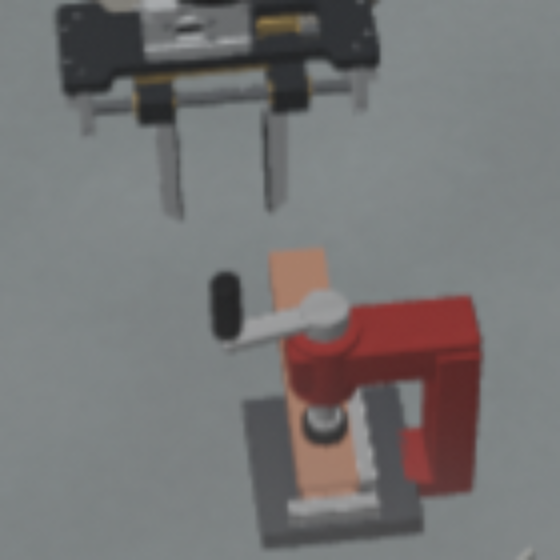

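The knob is at crop (226,305), with the fingers centred above it at (175,215) and (275,210), and the tube still seated. I descend and grip.

>>> arm_command(
  offset=[
    [0,0,0.04],
    [0,0,0.06],
    [0,0,0.06],
    [0,0,0.03],
    [0,0,0.012],
    [0,0,0],
    [0,0,0],
    [0,0,0],
  ],
  yaw=[0,0,0,0,0,0,0,0],
)

```text
t: 12.9
tcp_pos: [0.6005, -0.07, 0.1907]
tool_rot: [[-1.0, 0.009, 0.002], [0.009, 1.0, 0.001], [-0.002, 0.001, -1.0]]
wrist_force: [0.2, 0.4, -0.2]
finger_gap: 0.0472
gripper_force: 0.0
```

>>> arm_command(
  offset=[
    [0,0,0],
    [0,0,0],
    [0,0,0],
    [0,0,0],
    [0,0,0],
    [0,0,0],
    [0,0,0],
    [0,0,0],
  ],
  yaw=[0,0,0,0,0,0,0,0],
  hand=1,
  squeeze=40,
)

```text
t: 13.57
tcp_pos: [0.6, -0.0719, 0.1894]
tool_rot: [[-1.0, 0.011, 0.001], [0.011, 1.0, -0.002], [-0.001, -0.002, -1.0]]
wrist_force: [0.7, -6.6, 1.8]
finger_gap: 0.0188
gripper_force: 40.0
```

```bash
cat > cr.py <<'E'
from h import *
A=np.array([.587,-.0075])
def cr(step=None,n=8,r=.065,z=None):
    s=arm.sense(); R=np.array(s['tool_rot']); p=np.array(s['tcp_pos']); f=np.array(s['wrist_force'])
    v=p[:2]-A; a=np.arctan2(v[1],v[0]); u=v/np.linalg.norm(v); tg=np.array([u[1],-u[0]])
    print('t',round(s['t'],2),'ang',round(np.degrees(a),1),'r',round(np.linalg.norm(v)*1e3,1),'z',round(p[2],4),'F tang',round(f[:2]@tg,2),'rad',round(f[:2]@u,2),'fz',round(f[2],1),'gap',round(s['finger_gap'],4),'gf',s['gripper_force'])
    return s,a,R
def plan(step_deg,n=8,calls=1,a=None):
    s,a0,R=cr(); a=a0 if a is None else np.radians(a)
    k=np.arange(n*calls+1); th=a-np.radians(step_deg)*k; Q=np.c_[A[0]+.065*np.cos(th),A[1]+.065*np.sin(th),0*th]
    D=np.diff(Q,axis=0)@R/.5
    for c in range(calls): print([[round(x,4),round(y,4),0] for x,y,_ in D[c*n:(c+1)*n]], 'end ang',np.degrees(th[(c+1)*n]).round(1))
E
python3 - <<'E'
from cr import *
plan(5.5,8,3)
E
```

```text
t 13.57 ang -78.6 r 65.6 z 0.1894 F tang 0.63 rad 6.6 fz 1.8 gap 0.0188 gf 39.99550402164459
[[np.float64(0.0123), np.float64(-0.002), 0], [np.float64(0.0124), np.float64(-0.0008), 0], [np.float64(0.0125), np.float64(0.0004), 0], [np.float64(0.0124), np.float64(0.0016), 0], [np.float64(0.0122), np.float64(0.0028), 0], [np.float64(0.0118), np.float64(0.0039), 0], [np.float64(0.0114), np.float64(0.005), 0], [np.float64(0.0109), np.float64(0.0061), 0]] end ang -122.6
[[np.float64(0.0103), np.float64(0.0071), 0], [np.float64(0.0095), np.float64(0.0081), 0], [np.float64(0.0087), np.float64(0.0089), 0], [np.float64(0.0078), np.float64(0.0097), 0], [np.float64(0.0068), np.float64(0.0104), 0], [np.float64(0.0058), np.float64(0.011), 0], [np.float64(0.0047), np.float64(0.0115), 0], [np.float64(0.0036), np.float64(0.0119), 0]] end ang -166.6
[[np.float64(0.0024), np.float64(0.0122), 0], [np.float64(0.0013), np.float64(0.0124), 0], [np.float64(0.0001), np.float64(0.0125), 0], [np.float64(-0.0011), np.float64(0.0124), 0], [np.float64(-0.0023), np.float64(0.0123), 0], [np.float64(-0.0035), np.float64(0.012), 0], [np.float64(-0.0046), np.float64(0.0116), 0], [np.float64(-0.0057), np.float64(0.0111), 0]] end ang -210.6
```

>>> arm_command(
  offset=[
    [0.012,-0.002,0],
    [0.0125,-0.001,0],
    [0.0125,0.0005,0],
    [0.0125,0.0015,0],
    [0.012,0.003,0],
    [0.012,0.004,0],
    [0.0115,0.005,0],
    [0.011,0.006,0],
  ],
  yaw=[0,0,0,0,0,0,0,0],
)

```text
t: 14.23
tcp_pos: [0.5523, -0.063, 0.1894]
tool_rot: [[-1.0, 0.011, 0.002], [0.011, 1.0, -0.002], [-0.002, -0.002, -1.0]]
wrist_force: [5.0, -7.6, -0.9]
finger_gap: 0.0195
gripper_force: 40.0
```

```bash
python3 -c "
from cr import *
cr()"
```

```text
t 14.23 ang -122.0 r 65.5 z 0.1894 F tang -8.31 rad 3.78 fz -0.9 gap 0.0195 gf 39.992167353630066
```

>>> arm_command(
  offset=[
    [0.0103,0.007,0],
    [0.0095,0.008,0],
    [0.0087,0.009,0],
    [0.0078,0.0097,0],
    [0.0068,0.0104,0],
    [0.0058,0.011,0],
    [0.0047,0.0115,0],
    [0.0036,0.012,0],
  ],
  yaw=[0,0,0,0,0,0,0,0],
)

```text
t: 14.9
tcp_pos: [0.5238, -0.023, 0.1893]
tool_rot: [[-1.0, 0.011, 0.001], [0.011, 1.0, -0.001], [-0.001, -0.001, -1.0]]
wrist_force: [2.4, -8.4, 1.0]
finger_gap: 0.019
gripper_force: 40.0
```

>>> arm_command(
  offset=[
    [0.0024,0.0122,0],
    [0.0013,0.0124,0],
    [0,0.0125,0],
    [-0.001,0.0124,0],
    [-0.0023,0.0123,0],
    [-0.0035,0.012,0],
    [-0.0046,0.0116,0],
    [-0.0057,0.011,0],
  ],
  yaw=[0,0,0,0,0,0,0,0],
)

```text
t: 15.57
tcp_pos: [0.5312, 0.0251, 0.1892]
tool_rot: [[-1.0, 0.011, 0.001], [0.011, 1.0, -0.002], [-0.001, -0.002, -1.0]]
wrist_force: [1.4, -10.0, 0.8]
finger_gap: 0.0197
gripper_force: 40.0
```

```bash
python3 -c "
from cr import *
plan(5,8,1); plan(2.5,8,5,a=-250.5)"
```

```text
t 15.57 ang 149.7 r 64.6 z 0.1892 F tang -7.9 rad -6.27 fz 0.8 gap 0.0197 gf 39.994792342185974
[[np.float64(-0.006), np.float64(0.0096), 0], [np.float64(-0.0068), np.float64(0.009), 0], [np.float64(-0.0076), np.float64(0.0084), 0], [np.float64(-0.0083), np.float64(0.0077), 0], [np.float64(-0.009), np.float64(0.007), 0], [np.float64(-0.0095), np.float64(0.0062), 0], [np.float64(-0.01), np.float64(0.0053), 0], [np.float64(-0.0105), np.float64(0.0044), 0]] end ang 109.7
t 15.57 ang 149.7 r 64.6 z 0.1892 F tang -7.9 rad -6.27 fz 0.8 gap 0.0197 gf 39.994792342185974
[[np.float64(-0.0054), np.float64(0.0018), 0], [np.float64(-0.0054), np.float64(0.0016), 0], [np.float64(-0.0055), np.float64(0.0014), 0], [np.float64(-0.0056), np.float64(0.0011), 0], [np.float64(-0.0056), np.float64(0.0009), 0], [np.float64(-0.0056), np.float64(0.0006), 0], [np.float64(-0.0057), np.float64(0.0004), 0], [np.float64(-0.0057), np.float64(0.0001), 0]] end ang -270.5
[[np.float64(-0.0057), np.float64(-0.0001), 0], [np.float64(-0.0057), np.float64(-0.0004), 0], [np.float64(-0.0056), np.float64(-0.0006), 0], [np.f
[... 716 characters left out ...]
-0.0039), 0], [np.float64(-0.0039), np.float64(-0.0041), 0], [np.float64(-0.0037), np.float64(-0.0043), 0], [np.float64(-0.0036), np.float64(-0.0044), 0], [np.float64(-0.0034), np.float64(-0.0046), 0], [np.float64(-0.0032), np.float64(-0.0047), 0], [np.float64(-0.003), np.float64(-0.0048), 0]] end ang -330.5
[[np.float64(-0.0027), np.float64(-0.005), 0], [np.float64(-0.0025), np.float64(-0.0051), 0], [np.float64(-0.0023), np.float64(-0.0052), 0], [np.float64(-0.0021), np.float64(-0.0053), 0], [np.float64(-0.0018), np.float64(-0.0054), 0], [np.float64(-0.0016), np.float64(-0.0054), 0], [np.float64(-0.0014), np.float64(-0.0055), 0], [np.float64(-0.0011), np.float64(-0.0056), 0]] end ang -350.5
```

>>> arm_command(
  offset=[
    [-0.006,0.0096,0],
    [-0.0068,0.009,0],
    [-0.0076,0.0084,0],
    [-0.0083,0.0077,0],
    [-0.009,0.007,0],
    [-0.0095,0.0062,0],
    [-0.01,0.0053,0],
    [-0.0105,0.0044,0],
  ],
  yaw=[0,0,0,0,0,0,0,0],
)

```text
t: 16.23
tcp_pos: [0.5648, 0.053, 0.1891]
tool_rot: [[-1.0, 0.011, -0.001], [0.011, 1.0, -0.002], [0.001, -0.002, -1.0]]
wrist_force: [-4.7, -11.2, 6.0]
finger_gap: 0.0195
gripper_force: 40.0
```

```bash
python3 -c "
from cr import *
cr()"
```

```text
t 16.23 ang 110.2 r 64.5 z 0.1891 F tang -8.24 rad -8.88 fz 6.0 gap 0.0195 gf 40.00033378601074
```

>>> arm_command(
  offset=[
    [-0.0054,0.0018,0],
    [-0.0054,0.0016,0],
    [-0.0055,0.0014,0],
    [-0.0056,0.0011,0],
    [-0.0056,0.0009,0],
    [-0.0056,0.0006,0],
    [-0.0057,0.0004,0],
    [-0.0057,0.0001,0],
  ],
  yaw=[0,0,0,0,0,0,0,0],
)

```text
t: 16.9
tcp_pos: [0.5866, 0.0569, 0.1891]
tool_rot: [[-1.0, 0.011, -0.002], [0.011, 1.0, -0.002], [0.002, -0.002, -1.0]]
wrist_force: [-7.5, -7.5, 8.6]
finger_gap: 0.019
gripper_force: 40.0
```

```bash
python3 -c "
from cr import *
cr()"
```

```text
t 16.9 ang 90.4 r 64.4 z 0.1891 F tang -7.55 rad -7.44 fz 8.6 gap 0.019 gf 40.00191628932953
```

>>> arm_command(
  offset=[
    [-0.0057,0,0],
    [-0.0057,-0.0004,0],
    [-0.0056,-0.0006,0],
    [-0.0056,-0.0009,0],
    [-0.0056,-0.0011,0],
    [-0.0055,-0.0013,0],
    [-0.0054,-0.0016,0],
    [-0.0054,-0.0018,0],
  ],
  yaw=[0,0,0,0,0,0,0,0],
)

```text
t: 17.57
tcp_pos: [0.6085, 0.0534, 0.1891]
tool_rot: [[-1.0, 0.01, -0.002], [0.01, 1.0, -0.001], [0.002, -0.001, -1.0]]
wrist_force: [-10.8, -4.1, 10.1]
finger_gap: 0.0191
gripper_force: 40.0
```

```bash
python3 -c "
from cr import *
cr()"
```

```text
t 17.57 ang 70.6 r 64.6 z 0.1891 F tang -8.81 rad -7.48 fz 10.1 gap 0.0191 gf 40.0025349855423
```

>>> arm_command(
  offset=[
    [-0.0053,-0.002,-0.001],
    [-0.0052,-0.0023,0],
    [-0.0051,-0.0025,0],
    [-0.005,-0.0027,0],
  ],
  yaw=[0,0,0,0],
)

```text
t: 17.9
tcp_pos: [0.6183, 0.049, 0.1892]
tool_rot: [[-1.0, 0.01, -0.003], [0.01, 1.0, -0.0], [0.003, -0.0, -1.0]]
wrist_force: [-10.3, -3.1, 5.2]
finger_gap: 0.0192
gripper_force: 40.0
```

```bash
python3 -c "
from cr import *
cr()"
```

```text
t 17.9 ang 61.0 r 64.6 z 0.1892 F tang -7.45 rad -7.72 fz 5.2 gap 0.0192 gf 39.99838829040527
```

>>> arm_command(
  offset=[
    [-0.0049,-0.0029,0],
    [-0.0047,-0.0031,0],
    [-0.0046,-0.0033,0],
    [-0.0044,-0.0035,0],
  ],
  yaw=[0,0,0,0],
)

```text
t: 18.23
tcp_pos: [0.6276, 0.043, 0.1892]
tool_rot: [[-1.0, 0.01, -0.003], [0.01, 1.0, 0.0], [0.003, 0.0, -1.0]]
wrist_force: [-10.5, -1.1, 5.6]
finger_gap: 0.0195
gripper_force: 40.0
```

```bash
python3 -c "
from cr import *
cr()"
```

```text
t 18.23 ang 51.2 r 64.7 z 0.1892 F tang -7.55 rad -7.44 fz 5.6 gap 0.0195 gf 39.998579621315
```

>>> arm_command(
  offset=[
    [-0.0043,-0.0037,0],
    [-0.0041,-0.0039,0],
    [-0.0039,-0.0041,0],
    [-0.0037,-0.0043,0],
    [-0.0036,-0.0044,0],
    [-0.0034,-0.0046,0],
    [-0.0032,-0.0047,0],
    [-0.003,-0.0048,0],
  ],
  yaw=[0,0,0,0,0,0,0,0],
)

```text
t: 18.9
tcp_pos: [0.6423, 0.0265, 0.1892]
tool_rot: [[-1.0, 0.009, -0.003], [0.009, 1.0, 0.001], [0.003, 0.001, -1.0]]
wrist_force: [-8.5, 3.1, 4.8]
finger_gap: 0.0192
gripper_force: 40.0
```

```bash
python3 -c "
from cr import *
plan(2.5,8,6,a=9.5)"|sed 's/np.float64(\([^)]*\))/\1/g'
```

```text
t 18.9 ang 31.6 r 64.9 z 0.1892 F tang -7.12 rad -5.58 fz 4.8 gap 0.0192 gf 39.99906599521637
[[-0.0009, -0.0056, 0], [-0.0006, -0.0056, 0], [-0.0004, -0.0057, 0], [-0.0001, -0.0057, 0], [0.0001, -0.0057, 0], [0.0004, -0.0057, 0], [0.0006, -0.0056, 0], [0.0009, -0.0056, 0]] end ang -10.5
[[0.0011, -0.0056, 0], [0.0013, -0.0055, 0], [0.0016, -0.0054, 0], [0.0018, -0.0054, 0], [0.0021, -0.0053, 0], [0.0023, -0.0052, 0], [0.0025, -0.0051, 0], [0.0027, -0.005, 0]] end ang -30.5
[[0.0029, -0.0048, 0], [0.0031, -0.0047, 0], [0.0034, -0.0046, 0], [0.0035, -0.0044, 0], [0.0037, -0.0043, 0], [0.0039, -0.0041, 0], [0.0041, -0.0039, 0], [0.0043, -0.0037, 0]] end ang -50.5
[[0.0044, -0.0036, 0], [0.0046, -0.0034, 0], [0.0047, -0.0032, 0], [0.0048, -0.0029, 0], [0.005, -0.0027, 0], [0.0051, -0.0025, 0], [0.0052, -0.0023, 0], [0.0053, -0.0021, 0]] end ang -70.5
[[0.0054, -0.0018, 0], [0.0054, -0.0016, 0], [0.0055, -0.0013, 0], [0.0056, -0.0011, 0], [0.0056, -0.0009, 0], [0.0056, -0.0006, 0], [0.0057, -0.0004, 0], [0.0057, -0.0001, 0]] end ang -90.5
[[0.0057, 0.0001, 0], [0.0057, 0.0004, 0], [0.0056, 0.0006, 0], [0.0056, 0.0009, 0], [0.0056, 0.0011, 0], [0.0055, 0.0013, 0], [0.0054, 0.0016, 0], [0.0054, 0.0018, 0]] end ang -110.5
```

>>> arm_command(
  offset=[
    [-0.0027,-0.005,0],
    [-0.0025,-0.0051,0],
    [-0.0023,-0.0052,0],
    [-0.0021,-0.0053,0],
    [-0.0018,-0.0054,0],
    [-0.0016,-0.0054,0],
    [-0.0014,-0.0055,0],
    [-0.0011,-0.0056,0],
  ],
  yaw=[0,0,0,0,0,0,0,0],
)

```text
t: 19.57
tcp_pos: [0.6505, 0.0067, 0.1892]
tool_rot: [[-1.0, 0.008, -0.002], [0.008, 1.0, 0.002], [0.002, 0.002, -1.0]]
wrist_force: [-3.4, 8.5, 1.8]
finger_gap: 0.0195
gripper_force: 40.0
```

```bash
python3 -c "
from cr import *
cr()"
```

```text
t 19.57 ang 12.6 r 65.0 z 0.1892 F tang -9.0 rad -1.52 fz 1.8 gap 0.0195 gf 40.00143349170685
```

>>> arm_command(
  offset=[
    [-0.0009,-0.0056,0],
    [-0.0006,-0.0056,0],
    [-0.0004,-0.0057,0],
    [0,-0.0057,0],
    [0,-0.0057,0],
    [0.0004,-0.0057,0],
    [0.0006,-0.0056,0],
    [0.0009,-0.0056,0],
  ],
  yaw=[0,0,0,0,0,0,0,0],
)

```text
t: 20.23
tcp_pos: [0.6517, -0.0147, 0.1895]
tool_rot: [[-1.0, 0.007, 0.001], [0.007, 1.0, 0.003], [-0.001, 0.003, -1.0]]
wrist_force: [7.3, 13.5, -2.9]
finger_gap: 0.0193
gripper_force: 40.0
```

```bash
python3 -c "
from cr import *
cr()"
```

```text
t 20.23 ang -6.3 r 65.1 z 0.1895 F tang -14.25 rad 5.78 fz -2.9 gap 0.0193 gf 40.00028908252716
```

The resistance rose from about 8 N to 14 N. That puts contact about 24° back, with roughly 130 N now under the pad, which is properly tight. I let go and rise.

>>> arm_command(
  offset=[
    [0,0,0],
    [0,0,0],
    [0,0,0],
  ],
  yaw=[0,0,0],
)

```text
t: 20.48
tcp_pos: [0.6517, -0.0153, 0.1895]
tool_rot: [[-1.0, 0.007, 0.001], [0.007, 1.0, 0.003], [-0.001, 0.003, -1.0]]
wrist_force: [4.8, 9.9, -2.7]
finger_gap: 0.019
gripper_force: 40.0
```

>>> arm_command(
  offset=[
    [0,0,0],
    [0,0,0],
    [0,0,0],
    [0,0,0],
    [0,0,0],
    [0,0,0],
    [0,0,0],
    [0,0,0],
  ],
  yaw=[0,0,0,0,0,0,0,0],
  hand=0,
)

```text
t: 21.15
tcp_pos: [0.6507, -0.018, 0.1895]
tool_rot: [[-1.0, 0.009, -0.0], [0.009, 1.0, -0.0], [0.0, -0.0, -1.0]]
wrist_force: [-0.4, 0.5, 0.4]
finger_gap: 0.0468
gripper_force: 0.0
```

>>> arm_command(
  offset=[
    [0,0,-0.02],
    [0,0,-0.05],
    [0,0,-0.06],
    [0,0,-0.06],
    [0,0,-0.06],
    [0,0,0],
    [0,0,0],
    [0,0,0],
  ],
  yaw=[0,0,0,0,0,0,0,0],
)

```text
t: 21.82
tcp_pos: [0.6505, -0.0179, 0.3144]
tool_rot: [[-1.0, 0.009, -0.0], [0.009, 1.0, 0.0], [0.0, 0.0, -1.0]]
wrist_force: [0.2, 0.8, -0.0]
finger_gap: 0.0468
gripper_force: 0.0
```

Run:
```python
from tub import *
to((.6,0,.3))
tube("scene","end",(200,320,240,400),ymin=-.05,ymax=.05,z0=.025,z1=.055)
```

```text
t 21.82 tcp [ 0.6505 -0.0179  0.3144] head 89.47 F [ 0.2  0.8 -0. ] gap 0.0468 q [-41.  24.  51.  90. -19.  76. 103.]
(0.6, 0, 0.3) share [0.1014 0.0348 0.0289] rows 2.0
scene 394 ((516.1973876953125, -6.2476043701171875), (40.13788986206055, 228.1471405029297), 88.08444213867188) xmin/max 0.40167458219259083 0.630487395994768
top z 0.0434545098157868 slope x,y deg [ 0.1955888 -0.3549654]
```

View pics/end.png

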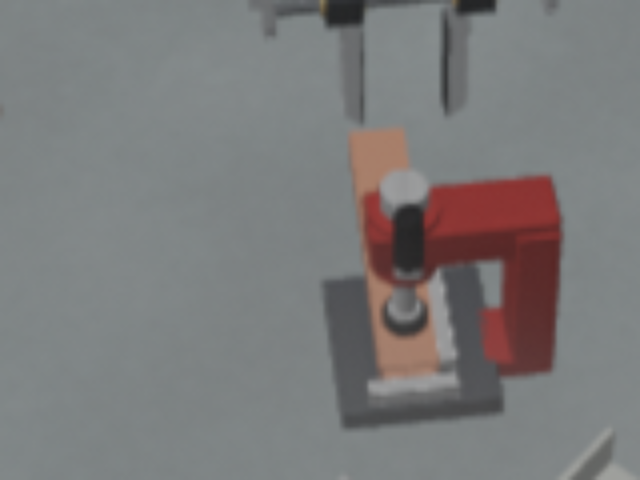

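The final crop shows the tube still against the stop (415,383) and the fence (445,320). The pad is on it at (405,315), the knob at (408,235) is free and the hand is clear above. Handing in.

```bash
python3 -c "
from workcell import arm
print(arm.close_job())"
```

```text
the job is handed in; nothing more can be done
None
```

I laid the tube against the end stop and fence, tightened the pad on it to about 130 N (estimated from crank feel), left the arm clear and handed the job in; no verdict came back.

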